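# Set a display stand to its guide arm and stand a disc case on it

### The job

Raise the stand's tilting plate until it is in line with the preset guide arm at its side, then let go and make sure it stays there. Then take the tall disc case from the rack and set it down, without dropping it, upright and centred on the plate's ledge, leaning back on the plate, with the plate still in line with the arm. Leave the guide arm and the other things where they are.

Things in the scene. Friction and masses are not known exactly. Their poses are not given: they have to be found in the camera images.
- leaf (a joint): Tilt of the stand's aluminium plate (the leaf): 0 = lying flat towards the robot, 1.57 = upright; grows as it is raised. Starts at 0.25 to 0.8. Friction hinge of about 0.5 N m: it stays where it is left, under its own weight and the case's, but a push of about 5 N near its free edge moves it. Plate 110 mm long from hinge to free edge, 150 mm wide, 8 mm thick.
- leaf_ledge (a point): Foot of the plate's front face at mid-width, where it meets the ledge; 4 mm in front of the hinge axis, turns with the plate. Axes: -x runs up the plate to its free edge, y along the hinge axis towards the rod, z out of the front face (away from the robot when raised). The ledge is square to the face, 24 mm deep up to a lip 8 mm high; a thing stood on it has its underside at x = 0.
- leaf_rod (a point): Middle of the free length of the steel rod for moving the plate: 12 mm thick, 70 mm long, sticking out level from the plate's +y side edge, parallel to the hinge axis and 95 mm up the plate from it. In the axes of leaf_ledge it lies at (-0.095, 0.115, -0.006). It can be taken from above and turns between the fingers as the plate swings. Axes as leaf_ledge.
- guide (a joint): Angle of the preset guide arm, measured as joint leaf: the plate is in line with the arm when both read the same. Preset between 1.13 and 1.36; it must not be moved.
- guide_tip (a point): Free end of the guide arm, a plain steel bar 115 mm long, 8 x 8 mm, pivoted on the same hinge axis, alongside the plate on the side away from the rod (100 mm from mid-plate). Axes as leaf_ledge: x runs along the bar from its free end to the hinge.
- case: The tall black disc case, 190 mm tall, 135 mm wide, 14 mm thick, about 0.12 kg; closed and rigid, either face may be in front. Origin at the centre of its underside; x through its thickness, y across its width, z up its height. It stands upright in one of the two slots of the grey rack.
- case_center (a point): Centre of the tall case, half-way up (95 mm above its underside); axes as case.
- square_center (a point): Centre of the white square disc case, 125 mm tall, 142 mm wide, 10 mm thick, which stands in the rack's other slot, parallel to the tall one and 90 mm from it. A bystander.
- rack: Grey two-slot rack, fixed to the desk, 170 x 130 mm, 42 mm high. Origin at the centre of its underside; the slots run along its y at x = -45 and +45 mm, are 17 mm wide and 30 mm deep, with floors 12 mm above the desk.
- disc_tub: Open spindle of blank discs, 132 mm in diameter, 92 mm high, origin at its underside. A bystander.
- mug: White mug, 80 mm in diameter, 95 mm high, origin at its underside. A bystander.
- case_stack: Stack of white square cases, about 130 x 146 x 70 mm, origin at its underside. A bystander.
- stand: The display stand, fixed to the desk; black base plate 190 x 190 x 12 mm. The hinge axis is level, 35 mm above the desk. Origin at desk height under the middle of the hinge axis; x away from the robot at yaw 0 (yaw within 0.3 rad), y along the hinge axis towards the rod, z up.
Not all that is in view belongs to the job. Leave any purple look-alike of the case alone.

How it is judged:
By the outcome, as a careful person would: the job done as asked, in the order asked, and still so for the second after the job is handed in, with the robot touching nothing.
It also fails if it takes over 72 s, if anything falls off the work surface, if the arm or the gripper's body presses on something with over 40 N, if the wrist force passes 120 N, or if a joint passes its speed limit or range.

### The arm

A 7-joint arm with a two-finger parallel gripper is mounted at the origin on the work surface. World frame = base frame: x ahead of the robot, y to its left, z up, the work surface at z = 0. Lengths are in m, angles in rad, forces in N, time in s.
With the tool pointing down it reaches from about 0.35 to 0.9 m from the base axis. Payload 19.9 kg.
Tool frame: the origin (TCP) lies midway between the tips of the shut fingers; the grasp point (between the pads) lies 19 mm behind it (robot.pinch_z is the distance from the TCP to the grasp point, in m); z points along the fingers, y is the line along which they close (so a half turn about z gives the same grasp; the last joint's range is limited). The gripper opens to 94 mm and grips with 3 to 60 N. Pads are 16 mm wide; open, the fingers measure 119 mm over their backs; the gripper's body (75 mm by 177 mm) begins 78 mm behind the grasp point.
Start: joints at [-1.272, 0.417, -0.01, 1.614, 0.005, 1.111, -0.053], TCP at [0.208, 0.589, 0.205] pointing down, gripper open.
Joint ranges: [-2.81, 2.81], [-0.39, 2.02], [-1.27, 1.25], [0.06, 2.57], [-1.19, 4.33], [0.19, 2], [-2.82, 2.82]. Speed limits (rad/s): [1.89, 1.89, 2.39, 2.39, 3.01, 3.01, 3.01].

### API

Orientations are given as a unit quaternion [w, x, y, z].
In Python, from workcell import robot gives the robot as it stands. The module is installed in compiled form; this text tells all that it offers.
- The arm moves only by the shell command python3 -m handwheel 'ROWS' [OPENING] [FORCE]. ROWS is JSON, one flat list of numbers, 6 for each row, row after row: the shift along the tool's x, y, z in units of 25 mm (1.0 is 25 mm), then the turn, a rotation vector about the tool's x, y, z in degrees. A call has 1 to 20 rows; each row shifts and turns the commanded pose from where the row before left it, along the tool's axes as they then stand; what a row does not reach is not made up. A row lasts 1/12 s, in which the tool goes at most 41.7 mm and 7.16 degrees, less where a joint would pass 70% of its speed; a pose out of reach is approached as far as the arm can. A call is refused whole if a number of a shift passes 1 or a number of a turn 7.16, either way. A call with a gripper value outside its range is refused whole. OPENING is the finger opening in mm, from 0 to 94, set as the call begins (- or left out, the last holds). The fingers move at their own pace and stop on an object; FORCE is the grip in N (left out, the last holds). Time passes only in rows, so rows that do not move let the fingers close. It gives the time, the measured TCP pose, the force, the opening and the grip force at its end, in the units of the state.
- robot.read_state(): the state, without advancing time (a new reading comes with each control period).
- robot.read_camera(name): name is "scene" or "top" or "wrist"; returns a dict with "frame" (480x640x3 uint8, red, green, blue), "camera_matrix" (3x3 intrinsics, pixels), "R" (3x3) and "t" (3): a world point X has camera coordinates R X + t; the wrist camera has in their place "T_tool_cam" (4x4, takes a point from camera to tool coordinates, whose origin is the TCP and whose axes are the flange's). Camera axes: x right, y down, z forward; pixel columns grow to the right and rows downward; lengths in m; the calibration is good to about 2 mm. A picture is of the moment at which its call begins: read the wrist's pose just before it. There is no depth.
- robot.finish_job(): hands the job in; it is judged then, once.
The state is a dict: "clock": time; "qpos": joint angles; "qvel": joint speeds; "tau": joint torques, N m; "tcp_pos": TCP position; "tool_rot": TCP orientation; "wrist_force": force on the tool from outside, world axes, zero at the start; "moment": the same for the moment, N m; "finger_gap": finger opening in m; "finger_force": force on a finger pad.
Only numpy, scipy, OpenCV 4.12 (cv2) and the standard library are available. Lean on these libraries where they do the work, as an engineer would, in place of code of your own. Each camera call takes 0.05 s, during which the arm holds its last target. There are 200 camera calls.

## Working session

There is one attempt and no reset: what is moved stays moved. The work goes in short steps, Python scripts to look and compute and a shell command to move; the robot and the scene stay as the last step left them, time stands still between calls to the robot, and variables do not carry over. Pictures are saved under pics/ and viewed, at most 10 in all, crops included, and the job is handed in when it is done.

```bash
mkdir -p pics
cat > h.py <<'E'
import numpy as np, cv2
from workcell import robot
def cam(n):
    c=robot.read_camera(n); return c
def save(c,f): cv2.imwrite('pics/'+f,c['frame'][:,:,::-1])
def Rq(q):
    from scipy.spatial.transform import Rotation as R
    return R.from_quat([q[1],q[2],q[3],q[0]]).as_matrix()
E
python3 - <<'E'
from h import *
import pickle
s=robot.read_state(); print(s)
d={n:cam(n) for n in('scene','top')}
pickle.dump(d,open('d0.pkl','wb'))
for n in d: save(d[n],n+'0.png'); print(n,d[n]['camera_matrix'],d[n]['R'],d[n]['t'])
E
```

```text
{'clock': 0.0, 'qpos': array([-1.27253001,  0.41796994, -0.01032276,  1.61414965,  0.00471211,
        1.11071772, -0.0530127 ]), 'qvel': array([ 0.0010512 ,  0.00057043, -0.00030434,  0.00093031,  0.00151245,
       -0.00249143, -0.0015654 ]), 'tau': array([ 6.66973465e-04, -8.51241088e+01,  6.38878327e-01, -4.25998378e+01,
       -4.88784921e-02,  1.86900428e-02,  1.20553132e-04]), 'tcp_pos': array([0.2081717 , 0.58891739, 0.20483804]), 'tool_rot': array([-5.64705108e-05,  1.69057848e-01,  9.85605941e-01, -6.07822513e-04]), 'wrist_force': array([-0.41597712, -0.73542641,  0.35507852]), 'moment': array([ 0.02047641, -0.02229902,  0.00872566]), 'finger_force': 0.0, 'finger_gap': 0.09414136591655789}
scene [[435.123295     0.         324.67359678]
 [  0.         435.123295   246.80071838]
 [  0.           0.           1.        ]] [[ 0.32151345  0.94689174 -0.00501259]
 [ 0.80453854 -0.2759619  -0.52589235]
 [-0.49934641  0.16504865 -0.85053636]] [-0.16831547 -0.42282369  1.48357119]
top [[442.12311614   0.         314.41687568]
 [  0.         442.12311614 235.32798446]
 [  0.           0.           1.        ]] [[-0.01095698 -0.99963288  0.02478006]
 [-0.9913503   0.00761829 -0.13102117]
 [ 0.13078429 -0.02600131 -0.99106983]] [-0.01467351  0.57713062  1.17738168]
```

View pics/scene0.png

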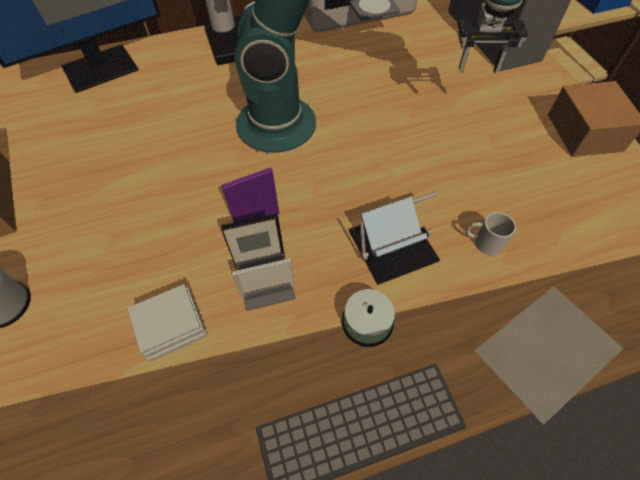

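View pics/top0.png

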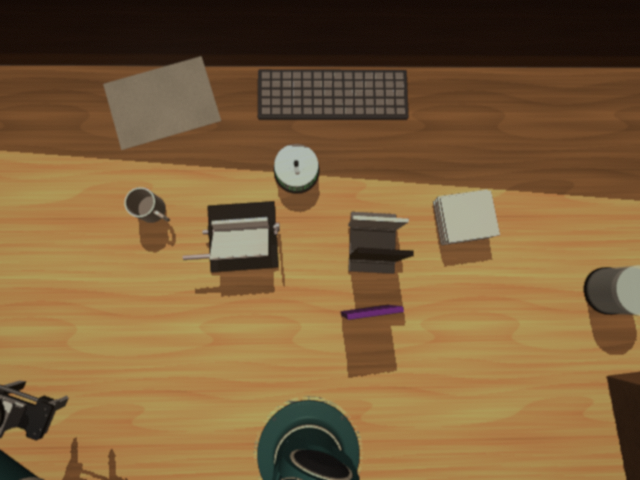

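Scene view: plate at about (393,225), rod (425,197), guide (363,240), tall black case (255,240), purple look-alike (252,195). Top view: stand (242,237), rod tip (185,258), rack (375,243), black case (380,254). I'll enlarge these.

Run:
```python
from h import *
import pickle
d=pickle.load(open('d0.pkl','rb'))
def crop(n,x,y,w,h,k):
    f=d[n]['frame'][y:y+h,x:x+w,::-1]; return cv2.resize(f,(w*k,h*k),interpolation=cv2.INTER_CUBIC)
a=np.hstack([crop('top',175,190,115,100,3),crop('top',335,190,115,100,3)])
b=np.hstack([crop('scene',340,185,115,100,3),crop('scene',215,165,115,150,2),np.zeros((300,115,3),np.uint8)])
b=b[:, :a.shape[1]]
cv2.imwrite('pics/crops.png',np.vstack([a,b]))
```

```text
(no output)
```

View pics/crops.png

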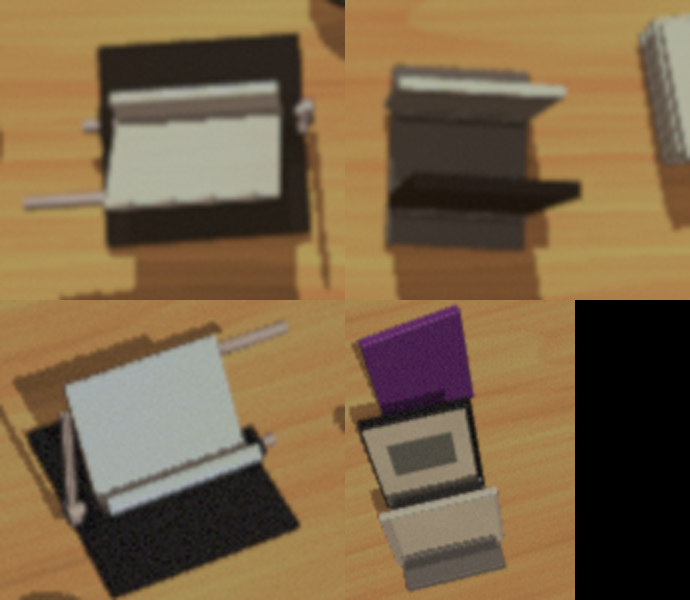

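```bash
cat >> h.py <<'E'
def P(c):
    return c['camera_matrix']@np.hstack([c['R'],np.reshape(c['t'],(3,1))])
def wristP(c,s):
    T=np.eye(4);T[:3,:3]=Rq(s['tool_rot']);T[:3,3]=s['tcp_pos']
    M=np.linalg.inv(T@c['T_tool_cam']); return c['camera_matrix']@M[:3]
def tri(P1,p1,P2,p2):
    A=np.array([p1[0]*P1[2]-P1[0],p1[1]*P1[2]-P1[1],p2[0]*P2[2]-P2[0],p2[1]*P2[2]-P2[1]])
    X=np.linalg.svd(A)[2][-1];X=X[:3]/X[3]
    e=[np.hypot(*(((Q@np.r_[X,1])[:2]/(Q@np.r_[X,1])[2])-p)) for Q,p in((P1,p1),(P2,p2))]
    return X,max(e)
def onplane(Pm,p,z):
    # ray to plane Z=z
    A=Pm[:,:2]; H=np.c_[Pm[:,0],Pm[:,1],Pm[:,2]*z+Pm[:,3]]
    v=np.linalg.solve(H,[p[0],p[1],1]); return v[:2]/v[2]
E
python3 - <<'E'
from h import *
import pickle
np.set_printoptions(precision=4,suppress=True)
d=pickle.load(open('d0.pkl','rb'));T=P(d['top']);S=P(d['scene'])
for n,a,b in [('rod out',(183.3,257.7),(435.7,193.7)),('rod in',(209.7,256.7),(414,201)),
 ('free +y',(210,259),(412.7,197.3)),('free -y',(268.3,255),(362.3,213.3)),
 ('guide tip',(276.7,225),(362,223.3)),
 ('lip+y',(175+113/3,190+97/3),(340+262/3,185+148/3)),('lip-y',(175+277/3,190+83/3),(340+109/3,185+205/3)),
 ('case top -y',(413.3,252.3),(222.5,227.5)),('case top +y',(356,249),(276.5,216)),
 ('sq top -y',(335+220/3,190+90/3),(215+36/2,165+217/2)),('sq top +y',(335+55/3,190+77/3),(215+152/2,165+190/2))]:
    X,e=tri(T,a,S,b); print(n,X,round(e,2))
base=[(175+100/3,190+48/3),(175+298/3,190+35/3),(175+308/3,190+232/3),(175+107/3,190+247/3)]
bb=np.array([onplane(T,p,.012) for p in base]); print(bb,bb.mean(0))
bs=[onplane(S,p,.012) for p in[(340+30/3,185+132/3),(340+112/3,185+297/3),(340+298/3,185+225/3)]];print(bs)
r=[(335+50/3,190+65/3),(335+182/3,190+72/3),(335+178/3,190+248/3),(335+42/3,190+247/3)]
rr=np.array([onplane(T,p,.042) for p in r]); print(rr,rr.mean(0))
E
```

```text
rod out [0.5151 0.3242 0.0921] 1.05
rod in [0.5174 0.2571 0.0904] 1.27
free +y [0.5107 0.2545 0.0997] 1.34
free -y [0.5191 0.104  0.104 ] 1.19
guide tip [0.5868 0.0759 0.1632] 0.04
lip+y [0.6127 0.2573 0.0612] 1.33
lip-y [0.6235 0.1082 0.0604] 0.33
case top -y [ 0.5135 -0.2496  0.1985] 0.74
case top +y [ 0.522  -0.1171  0.1956] 1.03
sq top -y [ 0.6026 -0.2567  0.1327] 0.77
sq top +y [ 0.614  -0.1162  0.1362] 0.42
[[0.666  0.2772]
 [0.6774 0.0917]
 [0.4916 0.0823]
 [0.4795 0.2671]] [0.5786 0.1796]
[array([0.4994, 0.0844]), array([0.6864, 0.0912]), array([0.6735, 0.2784])]
[[ 0.6417 -0.1237]
 [ 0.6343 -0.2458]
 [ 0.4723 -0.2365]
 [ 0.4744 -0.1128]] [ 0.5557 -0.1797]
```

```bash
python3 -m handwheel '[0,0,0,0,0,6.7, 0,0,0,0,0,6.7, 0,0,0,0,0,6.7, 0,0,0,0,0,6.7, 0,0,0,0,0,6.7, 0,0,0,0,0,6.7, 0,0,0,0,0,6.7, 0,0,0,0,0,6.7, 0,0,0,0,0,6.7, 0,0,0,0,0,6.7, -1,1,0,0,0,0, -1,1,0,0,0,0, -1,1,0,0,0,0, -1,1,0,0,0,0, -1,1,0,0,0,0, -1,1,0,0,0,0, -1,1,0,0,0,0, -1,1,0,0,0,0, -1,1,0,0,0,0, -1,1,0,0,0,0]' 94 20
python3 - <<'E'
from h import *
np.set_printoptions(precision=4,suppress=True)
s=robot.read_state();c=cam('wrist');print(s['tcp_pos'],Rq(s['tool_rot']),s['qpos'],c['T_tool_cam'],c['camera_matrix'])
save(c,'w1.png')
import pickle;pickle.dump((s,c),open('w1.pkl','wb'))
E
```

```text
clock: 1.77
tcp_pos: [0.4741, 0.3537, 0.2053]
tool_rot: [-0.0, 0.685, 0.729, -0.0]
wrist_force: [0.1, 0.1, -0.3]
finger_gap: 0.094
finger_force: 0.0
[0.4741 0.3537 0.2053] [[-0.0618  0.9981 -0.0003]
 [ 0.9981  0.0618 -0.0002]
 [-0.0002 -0.0003 -1.    ]] [-0.9644  0.3716  0.3471  1.71   -0.1402  1.0847 -0.5116] [[-0.0002 -0.9568 -0.2907  0.0834]
 [ 1.     -0.0001 -0.0003  0.0001]
 [ 0.0003 -0.2907  0.9568 -0.1782]
 [ 0.      0.      0.      1.    ]] [[344.5189   0.     325.2638]
 [  0.     344.5189 236.9401]
 [  0.       0.       1.    ]]
```

View pics/w1.png

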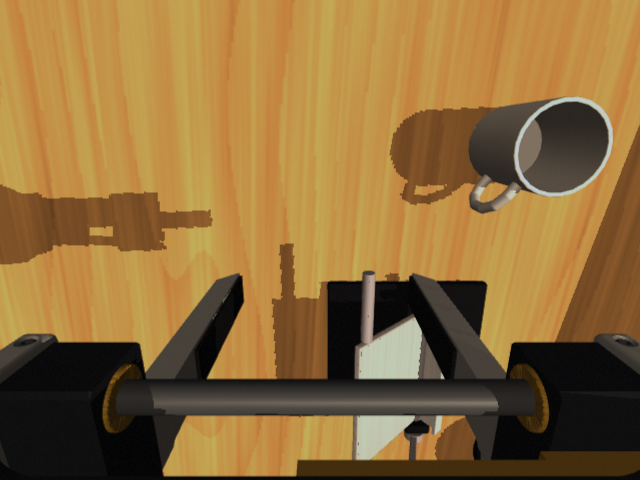

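Rod runs from (369,273) to (367,343), slightly right of the fingers' midline; mug clear at (550,145).

Run:
```python
from h import *
import pickle
np.set_printoptions(precision=4,suppress=True)
s,c=pickle.load(open('w1.pkl','rb'));d=pickle.load(open('d0.pkl','rb'))
W=wristP(c,s)
for n,p,q,r in (('out',(368.5,273),(183.3,257.7),(435.7,193.7)),('in',(365,343),(209.7,256.7),(414,201))):
    print(n,onplane(W,p,.091),tri(W,p,P(d['top']),q),tri(W,p,P(d['scene']),r))
```

```text
out [0.5161 0.3163] (array([0.5139, 0.3197, 0.0995]), np.float64(0.9595007708408275)) (array([0.5178, 0.3221, 0.0986]), np.float64(4.3753635142215614))
in [0.52   0.2424] (array([0.516 , 0.2512, 0.1044]), np.float64(1.783561224099077)) (array([0.5223, 0.2535, 0.1018]), np.float64(5.874924069982622))
```

```bash
python3 -m handwheel '[-0.9,0.55,0,0,0,0, -0.9,0.55,0,0,0,0, -0.8,0.5,0,0,0,0, 0,0,1,0,0,0, 0,0,1,0,0,0, 0,0,1,0,0,0, 0,0,1,0,0,0, 0,0,0.6,0,0,0, 0,0,0.5,0,0,0, 0,0,0,0,0,0, 0,0,0,0,0,0]' 94 20
python3 - <<'E'
from h import *
import pickle
s=robot.read_state();c=cam('wrist');save(c,'w2.png');pickle.dump((s,c),open('w2.pkl','wb'))
d={n:cam(n) for n in('scene','top')};pickle.dump(d,open('d2.pkl','wb'))
E
```

```text
clock: 2.73
tcp_pos: [0.5171, 0.2927, 0.078]
tool_rot: [0.0, 0.685, 0.729, -0.0]
wrist_force: [-0.0, 0.5, 1.0]
finger_gap: 0.0937
finger_force: 0.0
```

View pics/w2.png

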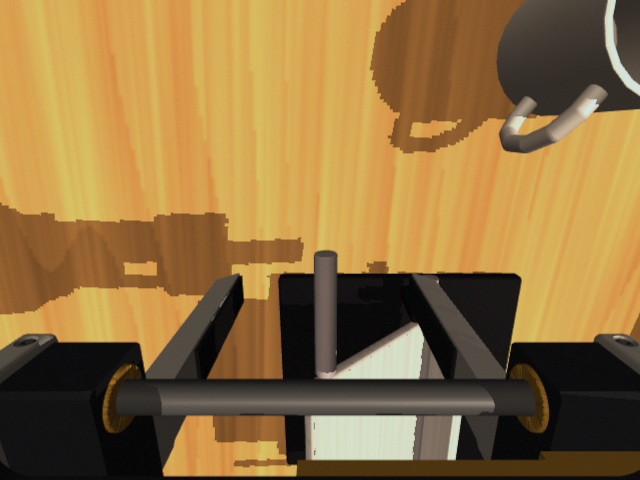

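Rod sits centred between the fingers, from (325,252) to (325,375). Close, then measure from both wrist views.

```bash
python3 -m handwheel '[0,0,0,0,0,0, 0,0,0,0,0,0, 0,0,0,0,0,0, 0,0,0,0,0,0, 0,0,0,0,0,0, 0,0,0,0,0,0, 0,0,0,0,0,0, 0,0,0,0,0,0, 0,0,0,0,0,0, 0,0,0,0,0,0]' 4 20
python3 - <<'E'
from h import *
import pickle
np.set_printoptions(precision=4,suppress=True)
s,c=pickle.load(open('w1.pkl','rb'));s2,c2=pickle.load(open('w2.pkl','rb'));A=wristP(c,s);B=wristP(c2,s2)
print(tri(A,(368.5,273),B,(325.5,254)),tri(A,(365,343),B,(325,374)))
E
```

```text
clock: 3.72
tcp_pos: [0.5171, 0.2927, 0.0779]
tool_rot: [0.0, 0.685, 0.729, -0.0]
wrist_force: [0.3, 0.3, -0.8]
finger_gap: 0.0309
finger_force: 0.0
(array([0.5157, 0.3178, 0.0942]), np.float64(0.3900778845033397)) (array([0.5207, 0.2384, 0.0842]), np.float64(1.0227852487139903))
```

```bash
python3 -m handwheel '[0,0,0,0,0,0, 0,0,0,0,0,0, 0,0,0,0,0,0, 0,0,0,0,0,0, 0,0,0,0,0,0, 0,0,0,0,0,0]' 4 15
python3 -m handwheel '[0,0.16,-0.2,0,0,0, 0,0.17,-0.19,0,0,0, 0,0.21,-0.19,0,0,0, 0,0.22,-0.19,0,0,0, 0,0.28,-0.18,0,0,0, 0,0.3,-0.18,0,0,0, 0,0,0,0,0,0, 0,0,0,0,0,0, 0,0,0,0,0,0]' - 15
```

```text
clock: 4.22
tcp_pos: [0.5171, 0.2927, 0.0779]
tool_rot: [0.0, 0.685, 0.729, -0.0]
wrist_force: [-0.3, -0.4, -0.6]
finger_gap: 0.0113
finger_force: 15.0
clock: 4.97
tcp_pos: [0.5524, 0.2949, 0.1071]
tool_rot: [0.001, 0.685, 0.728, 0.001]
wrist_force: [9.0, 1.7, -9.4]
finger_gap: 0.0112
finger_force: 15.0
```

```bash
python3 -m handwheel '[0,0,0,0,0,0, 0,0,0,0,0,0, 0,0,0,0,0,0, 0,0,0,0,0,0, 0,0,0,0,0,0, 0,0,-0.5,0,0,0, 0,0,-1,0,0,0, 0,0,-1,0,0,0, 0,0,-1,0,0,0, 0,0,-0.8,0,0,0, -1,0,0,0,0,0, -1,0,0,0,0,0, -1,0,0,0,0,0, -1,0,0,0,0,0, -1,0,0,0,0,0, -1,0,0,0,0,0, -1,0,0,0,0,0, -1,0,0,0,0,0, 0,0,0,0,0,0, 0,0,0,0,0,0]' 50 15
python3 - <<'E'
from h import *
import pickle
s=robot.read_state();c=cam('wrist');save(c,'w3.png');pickle.dump((s,c),open('w3.pkl','wb'))
d={n:cam(n) for n in('scene','top')};pickle.dump(d,open('d3.pkl','wb'))
E
```

```text
clock: 6.63
tcp_pos: [0.5631, 0.0939, 0.2148]
tool_rot: [0.0, 0.686, 0.728, 0.0]
wrist_force: [-0.7, 1.5, -0.5]
finger_gap: 0.0498
finger_force: 0.0
```

View pics/w3.png

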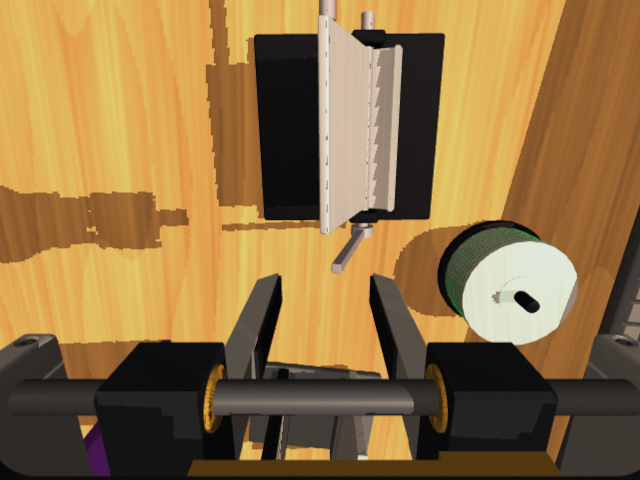

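Clear view: plate's free edge from (325,15) to (325,232), guide bar from pivot (362,230) to tip (338,268), hinge pin end (368,14). I'll take a second view from 60 mm farther for triangulation.

```bash
python3 -m handwheel '[0,0.8,0,0,0,0, 0,0.8,0,0,0,0, 0,0.8,0,0,0,0, 0,0,0,0,0,0, 0,0,0,0,0,0]'
python3 - <<'E'
from h import *
import pickle
s=robot.read_state();c=cam('wrist');pickle.dump((s,c),open('w4.pkl','wb'))
s3,c3=pickle.load(open('w3.pkl','rb'))
f=lambda c,x,y,w,h:cv2.resize(c['frame'][y:y+h,x:x+w,::-1],(w*2,h*2),interpolation=cv2.INTER_CUBIC)
cv2.imwrite('pics/w34.png',np.hstack([f(c3,220,0,200,290),f(c,130,0,200,290)]))
print(s['tcp_pos'])
E
```

```text
clock: 7.2
tcp_pos: [0.6229, 0.0998, 0.2132]
tool_rot: [-0.0, 0.685, 0.729, -0.0]
wrist_force: [-0.3, -0.9, -0.4]
finger_gap: 0.0498
finger_force: 0.0
[0.6229307  0.09976551 0.21320676]
```

View pics/w34.png

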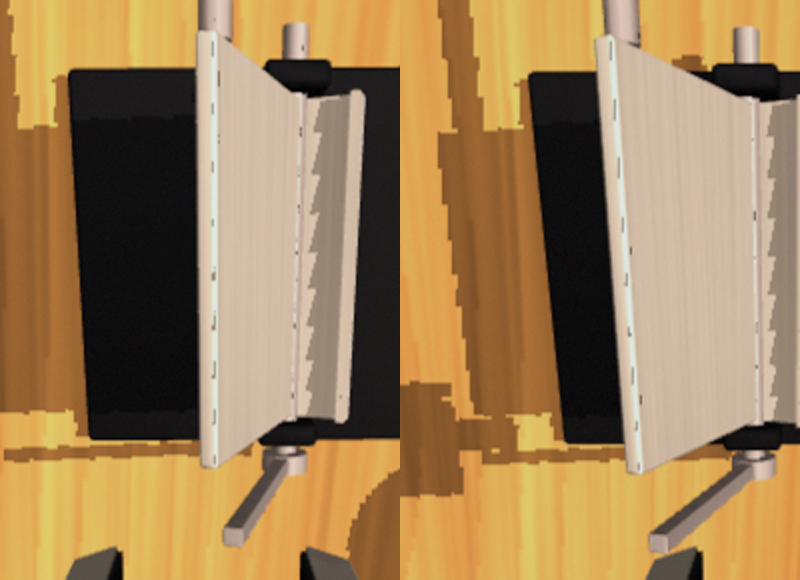

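Left view: free-edge corners (218,37),(217,466), guide tip (234,538), pivot (285,458); the right view gives the matching points.

Run:
```python
from h import *
import pickle
np.set_printoptions(precision=4,suppress=True)
s,c=pickle.load(open('w3.pkl','rb'));s2,c2=pickle.load(open('w4.pkl','rb'));A=wristP(c,s);B=wristP(c2,s2)
L=lambda p:(220+p[0]/2,p[1]/2); R=lambda p:(130+(p[0]-400)/2,p[1]/2)
X={}
for n,a,b in [('free+',(218,37),(615,40)),('free-',(217,466),(644,471)),('foot+',(301,93),(754,98)),('foot-',(295,418),(758,423)),('gtip',(234,538),(660,545)),('gpiv',(285,458),(754,464)),('pin',(296,26),(746,30))]:
    X[n],e=tri(A,L(a),B,R(b)); print(n,X[n],e)
h=X['foot+']-X['foot-'];h/=np.linalg.norm(h);print('h',h)
u=np.array([h[1],-h[0],0]);
ang=lambda v:np.arctan2(v[2],-v@u)
print(ang(X['free+']-X['foot+']),ang(X['free-']-X['foot-']),'guide',ang(X['gtip']-X['gpiv']))
hc=(X['foot+']+X['foot-'])/2; print(hc, 'u coord', {k:round(v@u,4) for k,v in X.items()})
```

```text
free+ [0.5565 0.2486 0.1366] 0.6806807911685251
free- [0.5653 0.102  0.133 ] 0.2869346455726691
foot+ [0.596  0.256  0.0339] 0.17254361287852765
foot- [0.6059 0.1048 0.0478] 0.047257740677965954
gtip [0.5735 0.0756 0.1427] 0.13243192795937023
gpiv [0.6044 0.0796 0.0352] 0.3476483431973912
pin [0.5911 0.2832 0.0337] 0.042859168267026175
h [-0.0651  0.9937 -0.0908]
1.201922069755015 1.1272919948828108 guide 1.2906049867157958
[0.601  0.1804 0.0408] u coord {'free+': np.float64(0.5692), 'free-': np.float64(0.5684), 'foot+': np.float64(0.6089), 'foot-': np.float64(0.6089), 'gtip': np.float64(0.5748), 'gpiv': np.float64(0.6058), 'pin': np.float64(0.6058)}
```

```bash
cat > fit.py <<'E'
from h import *
from scipy.optimize import least_squares
np.set_printoptions(precision=4,suppress=True)
def model(p):
    x0,y0,yaw,tl,tg=p[:5]; u=np.array([np.cos(yaw),np.sin(yaw),0]);h=np.array([-np.sin(yaw),np.cos(yaw),0]);z=np.array([0,0,1])
    O=np.array([x0,y0,.035])
    def pt(t,up,lat,n): return O+up*(-np.cos(t)*u+np.sin(t)*z)+n*(np.sin(t)*u+np.cos(t)*z)+lat*h
    return {'free+':pt(tl,.11,.075,.004),'free-':pt(tl,.11,-.075,.004),'foot+':pt(tl,0,.075,.004),'foot-':pt(tl,0,-.075,.004),
     'gtip':pt(tg,.115,-.1,0),'rodm':pt(tl,.095,.115,-.002)}
def fit(obs,p0=(.601,.18,.06,1.17,1.28),freeoff=True):
    # obs: list of (P,name,pix); per-view shift left out
    def f(p):
        m=model(p); r=[]
        for Q,n,a in obs:
            v=Q@np.r_[m[n],1]; r+=list(v[:2]/v[2]-a)
        return np.array(r)
    s=least_squares(f,p0,loss='soft_l1'); return s.x,f(s.x).reshape(-1,2)
E
python3 - <<'E'
from fit import *
import pickle
s,c=pickle.load(open('w3.pkl','rb'));s2,c2=pickle.load(open('w4.pkl','rb'));A=wristP(c,s);B=wristP(c2,s2)
L=lambda p:(220+p[0]/2,p[1]/2); R=lambda p:(130+(p[0]-400)/2,p[1]/2)
D=[('free+',(218,37),(615,40)),('free-',(217,466),(644,471)),('foot+',(301,93),(754,98)),('foot-',(295,418),(758,423)),('gtip',(234,538),(660,545))]
oa=[(A,n,L(a)) for n,a,b in D]; ob=[(B,n,R(b)) for n,a,b in D]
for o in (oa,ob,oa+ob):
    x,r=fit(o);print(x);print(r.T)
print({k:v for k,v in model(x).items()})
E
```

```text
[0.5981 0.1786 0.0654 1.1876 1.294 ]
[[-0.7332  0.5087  1.1248 -0.5358 -0.0215]
 [-5.882   2.6126  2.3738 -1.3945  0.2179]]
[0.5973 0.1785 0.0626 1.2051 1.3113]
[[-0.1357 -0.1039  0.1028  0.2901 -0.0239]
 [-4.9232  3.4465  2.1492 -1.5208  0.2234]]
[0.5977 0.1785 0.065  1.196  1.3013]
[[-0.0098  1.0501  0.6956 -0.9596  0.4316 -1.1295 -0.4753  0.3275  0.8363
  -0.5385]
 [-5.9775  2.773   2.4473 -1.3494  0.3755 -4.6035  3.4252  2.1254 -1.5261
   0.1562]]
{'free+': array([0.5564, 0.2509, 0.1388]), 'free-': array([0.5661, 0.1013, 0.1388]), 'foot+': array([0.5966, 0.2536, 0.0365]), 'foot-': array([0.6063, 0.1039, 0.0365]), 'gtip': array([0.5737, 0.0767, 0.1458]), 'rodm': array([0.5537, 0.2909, 0.1227])}
```

```bash
python3 -m handwheel '[0.98,-0.29,0,0,0,0, 0.98,-0.29,0,0,0,0, 0.98,-0.29,0,0,0,0, 0.98,-0.29,0,0,0,0, 0.97,-0.29,0,0,0,0, 0.97,-0.28,0,0,0,0, 0.97,-0.28,0,0,0,0, 0.97,-0.28,0,0,0,0, 0,0,0,0,0,0, 0,0,0.9,0,0,0, 0,0,0.9,0,0,0, 0,0,0.9,0,0,0, 0,0,0.9,0,0,0, 0,0,0.75,0,0,0, 0,0,0,0,0,0]' 50 15
python3 - <<'E'
from h import *
import pickle
s=robot.read_state();c=cam('wrist');pickle.dump((s,c),open('w5.pkl','wb'))
f=c['frame'][250:330,280:370].astype(int); 
for r in (10,30,50): print(f[r].sum(1)[::3])
E
```

```text
clock: 8.5
tcp_pos: [0.5512, 0.2893, 0.1018]
tool_rot: [-0.001, 0.685, 0.729, -0.002]
wrist_force: [-0.7, 0.1, -0.3]
finger_gap: 0.0497
finger_force: 0.0
[ 49  47  49  44  49  52  38  47  47  43  47  52 102 255 289 310 309 303
 275 232 138  29  29  27  27  28  47  48  47  43]
[ 18  58  53  61  58  60  58  54  57  62  63  60  94 259 293 310 312 307
 278 222  93  30  32  31  37  18  15  19  23  22]
[ 10  27  28  31  32  28  37  29  33  29  24  26  67 258 291 314 309 299
 271 215  63  30  27  29  29  29  33  31  23 100]
```

```bash
python3 -m handwheel '[0,0.08,0,0,0,0, 0,0,0,0,0,0, 0,0,0,0,0,0, 0,0,0,0,0,0, 0,0,0,0,0,0, 0,0,0,0,0,0, 0,0,0,0,0,0, 0,0,0,0,0,0, 0,0,0,0,0,0, 0,0,0,0,0,0]' 4 15
python3 -m handwheel '[0,0.13,-0.05,0,0,0, 0,0.13,-0.05,0,0,0, 0,0.13,-0.04,0,0,0, 0,0,0,0,0,0, 0,0,0,0,0,0, 0,0,0,0,0,0]' - 15
```

```text
clock: 9.38
tcp_pos: [0.5548, 0.2902, 0.1052]
tool_rot: [-0.001, 0.685, 0.729, -0.001]
wrist_force: [-7.9, -2.1, 7.4]
finger_gap: 0.0113
finger_force: 15.0
clock: 9.88
tcp_pos: [0.5649, 0.2909, 0.1088]
tool_rot: [-0.0, 0.685, 0.729, -0.0]
wrist_force: [-5.0, -0.1, 6.1]
finger_gap: 0.0114
finger_force: 15.0
```

```bash
python3 -m handwheel '[0,0,0,0,0,0, 0,0,0,0,0,0, 0,0,0,0,0,0, 0,0,0,0,0,0, 0,0,0,0,0,0, 0,0,-0.7,0,0,0, 0,0,-0.9,0,0,0, 0,0,-0.9,0,0,0, 0,0,-0.9,0,0,0, 0,0,-0.8,0,0,0, -1,0,0,0,0,0, -1,0,0,0,0,0, -1,0,0,0,0,0, -1,0,0,0,0,0, -1,0,0,0,0,0, -1,0,0,0,0,0, -1,0,0,0,0,0, -1,0,0,0,0,0, 0,0,0,0,0,0, 0,0,0,0,0,0]' 50 15
python3 - <<'E'
from h import *
import pickle
s=robot.read_state();c=cam('wrist');pickle.dump((s,c),open('w6.pkl','wb'))
f=lambda c,x,y,w,h,k:cv2.resize(c['frame'][y:y+h,x:x+w,::-1],(w*k,h*k),interpolation=cv2.INTER_CUBIC)
a=f(c,270,0,130,60,4); b=f(c,270,200,130,85,4)
cv2.imwrite('pics/w6.png',np.vstack([a,b]))
E
```

```text
clock: 11.55
tcp_pos: [0.5778, 0.0898, 0.2137]
tool_rot: [0.0, 0.686, 0.728, 0.0]
wrist_force: [-0.4, 1.4, 0.7]
finger_gap: 0.0501
finger_force: 0.0
```

View pics/w6.png

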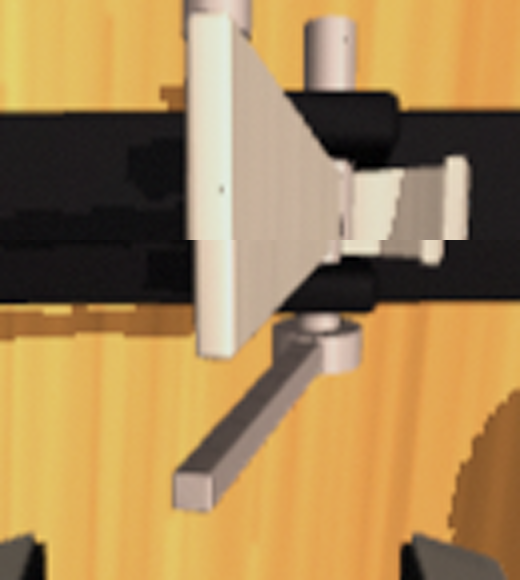

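Free-edge front corners at (233,16) and (236,355), guide tip face centred at (193,490) in the 4x crops.

Run:
```python
from fit import *
import pickle
s,c=pickle.load(open('w6.pkl','rb'));A=wristP(c,s)
U=lambda x,y:(270+x/4,y/4); L=lambda x,y:(270+x/4,200+(y-240)/4)
x,r=fit([(A,'free+',U(233,17)),(A,'free-',L(236,355)),(A,'foot+',U(343,160)),(A,'foot-',L(330,263)),(A,'gtip',L(193,490))]);print(x,r.T)
# hinge fixed from earlier fit, solve both angles only (columns)
for (fp,fm,gt) in [(U(233,17),L(236,355),L(193,490))]:
  for h in (.5965,.5977,.599):
    def f(p):
        m=model((h,.1785,.064,p[0],p[1]))
        g=lambda n,a:((A@np.r_[m[n],1])[0]/(A@np.r_[m[n],1])[2]-a[0])
        return [g('free+',fp)+g('free-',fm),g('gtip',gt)]
    print(h,least_squares(f,(1.2,1.2)).x)
```

```text
[0.5973 0.1791 0.0645 1.3304 1.3023] [[ 0.0091 -0.1664 -0.025   0.3174 -0.044 ]
 [-5.0537  1.6055  1.8704 -3.3174  0.5188]]
0.5965 [1.3383 1.3102]
0.5977 [1.3272 1.2994]
0.599 [1.3151 1.2876]
```

```bash
python3 -m handwheel '[1,0,0,0,0,0, 1,0,0,0,0,0, 1,0,0,0,0,0, 1,0,0,0,0,0, 1,0,0,0,0,0, 1,0,0,0,0,0, 1,0,0,0,0,0, 1,-0.02,0,0,0,0, 0,0,0,0,0,0, 0,0,0.9,0,0,0, 0,0,0.9,0,0,0, 0,0,0.9,0,0,0, 0,0,0.8,0,0,0, 0,0,0.7,0,0,0, 0,0,0,0,0,0, 0,0,0,0,0,0]' 50 15
python3 -m handwheel '[0,0,0,0,0,0, 0,0,0,0,0,0, 0,0,0,0,0,0, 0,0,0,0,0,0, 0,0,0,0,0,0, 0,0,0,0,0,0, 0,0,0,0,0,0, 0,0,0,0,0,0, 0,0,0,0,0,0, 0,0,0,0,0,0]' 4 10
```

```text
clock: 12.93
tcp_pos: [0.5643, 0.2911, 0.1081]
tool_rot: [-0.0, 0.685, 0.729, -0.001]
wrist_force: [-0.7, 0.2, -0.2]
finger_gap: 0.0501
finger_force: 0.0
clock: 13.77
tcp_pos: [0.5649, 0.2907, 0.1086]
tool_rot: [-0.0, 0.685, 0.729, 0.0]
wrist_force: [-1.9, -0.8, 5.1]
finger_gap: 0.0116
finger_force: 10.0
```

```bash
python3 -m handwheel '[0,-0.06,0.01,0,0,0, 0,-0.05,0.01,0,0,0, 0,0,0,0,0,0, 0,0,0,0,0,0, 0,0,0,0,0,0]' - 10
```

```text
clock: 14.18
tcp_pos: [0.5628, 0.2905, 0.1081]
tool_rot: [0.0, 0.685, 0.729, 0.001]
wrist_force: [5.2, 1.0, 1.3]
finger_gap: 0.0117
finger_force: 10.0
```

```bash
python3 -m handwheel '[0,-0.03,0,0,0,0, 0,0,0,0,0,0, 0,0,0,0,0,0]' - 10
python3 -m handwheel '[0,0,0,0,0,0, 0,0,0,0,0,0, 0,0,0,0,0,0, 0,0,0,0,0,0, 0,0,0,0,0,0, 0,0,-0.7,0,0,0, 0,0,-0.9,0,0,0, 0,0,-0.9,0,0,0, 0,0,-0.9,0,0,0, 0,0,-0.8,0,0,0, -1,0.06,0,0,0,0, -1,0.04,0,0,0,0, -1,0,0,0,0,0, -1,0,0,0,0,0, -1,0,0,0,0,0, -1,0,0,0,0,0, -1,0,0,0,0,0, -1,0,0,0,0,0, 0,0,0,0,0,0, 0,0,0,0,0,0]' 50 15
python3 - <<'E'
from fit import *
import pickle
s,c=pickle.load(open('w6.pkl','rb'))
s2=robot.read_state();c2=cam('wrist');pickle.dump((s2,c2),open('w7.pkl','wb'))
print(s['tcp_pos'],s2['tcp_pos'])
for cc in (c,c2):
    g=cc['frame'].astype(int).sum(2)
    for r in (30,100,200,225,262): print(r,g[r,305:365:1].tolist())
E
```

```text
clock: 14.43
tcp_pos: [0.5619, 0.2905, 0.108]
tool_rot: [0.0, 0.685, 0.729, 0.0]
wrist_force: [5.8, 0.2, -1.3]
finger_gap: 0.0119
finger_force: 10.0
clock: 16.1
tcp_pos: [0.5762, 0.0897, 0.2131]
tool_rot: [0.0, 0.686, 0.728, 0.0]
wrist_force: [-0.1, 1.0, -0.1]
finger_gap: 0.0501
finger_force: 0.0
[0.5778 0.0898 0.2137] [0.5762 0.0897 0.2131]
30 [83, 81, 82, 84, 89, 89, 81, 84, 86, 85, 87, 211, 474, 596, 631, 643, 652, 657, 664, 667, 677, 681, 651, 528, 525, 526, 529, 530, 536, 533, 534, 530, 534, 534, 529, 529, 530, 530, 535, 536, 472, 187, 76, 80, 79, 80, 84, 79, 77, 84, 90, 89, 86, 89, 88, 85, 85, 88, 89, 82]
100 [44, 45, 42, 45, 42, 44, 40, 48, 47, 47, 44, 78, 247, 500, 618, 628, 640, 647, 658, 662, 674, 685, 672, 553, 528, 535, 534, 534, 532, 529, 534, 536, 538, 532, 526, 534, 532, 539, 537, 531, 528, 529, 535, 533, 525, 523, 531, 529, 513, 466, 555, 518, 553, 629, 628, 632, 640, 645, 643, 642]
200 [58, 54, 57, 55, 51, 57, 57, 47, 36, 35, 35, 39, 39, 189, 464, 593, 611, 622, 633, 644, 656, 676, 680, 603, 519, 526, 536, 528, 525, 520, 524, 524, 520, 513, 522, 526, 524, 527, 528, 5
[... 1491 characters left out ...]
 529, 528, 529, 533, 529, 526, 544, 593, 544, 534, 629, 632, 631, 631, 630, 632, 621, 560]
225 [504, 502, 496, 495, 487, 480, 488, 494, 500, 502, 491, 438, 418, 558, 581, 603, 617, 630, 649, 673, 675, 585, 523, 527, 505, 481, 473, 487, 487, 487, 488, 485, 488, 463, 351, 217, 252, 267, 274, 252, 260, 298, 324, 362, 376, 399, 451, 540, 605, 629, 631, 607, 589, 575, 553, 513, 463, 438, 472, 463]
262 [493, 491, 487, 483, 490, 500, 503, 504, 497, 474, 397, 501, 488, 496, 492, 499, 500, 497, 521, 557, 394, 406, 408, 432, 470, 478, 483, 487, 490, 488, 482, 489, 497, 498, 493, 486, 476, 475, 470, 473, 480, 488, 495, 491, 488, 483, 478, 480, 484, 479, 476, 480, 483, 478, 477, 467, 462, 456, 448, 458]
```

Plate shift relative to the guide is about −0.030 rad, so plate ≈ guide ≈ 1.30. Next, the case.

```bash
python3 -m handwheel '[0,0,-0.9,0,0,3.6, 0,0,-1,0,0,3.6, -1,-0.17,0,0,0,0, -1,-0.17,0,0,0,0, -1,-0.17,0,0,0,0, -1,-0.17,0,0,0,0, -1,-0.17,0,0,0,0, -1,-0.17,0,0,0,0, -1,-0.17,0,0,0,0, -1,-0.17,0,0,0,0, -0.9,-0.17,0,0,0,0, -0.8,-0.17,0,0,0,0, 0,0,0,0,0,0, 0,0,0,0,0,0, 0,0,0,0,0,0]' 60 20
python3 - <<'E'
from h import *
import pickle
s=robot.read_state();c=cam('wrist');pickle.dump((s,c),open('w8.pkl','wb'));save(c,'w8.png')
print(Rq(s['tool_rot']))
E
```

```text
clock: 17.4
tcp_pos: [0.5188, -0.1468, 0.2604]
tool_rot: [-0.0, 0.729, 0.685, 0.0]
wrist_force: [-0.7, 0.1, -0.6]
finger_gap: 0.0599
finger_force: 0.0
[[ 6.21527621e-02  9.98066648e-01 -3.25141374e-05]
 [ 9.98066613e-01 -6.21527512e-02  2.67360546e-04]
 [ 2.64822800e-04 -4.90684713e-05 -9.99999964e-01]]
```

View pics/w8.png

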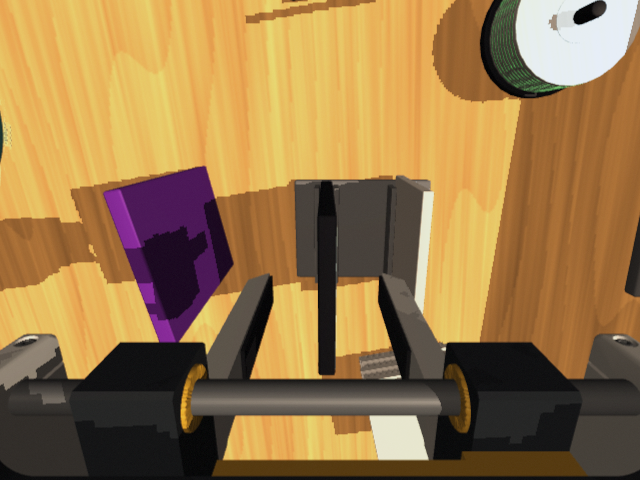

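Case's top edge runs (327,213) to (327,374), centred between the fingers and parallel to them; purple look-alike at left, clear.

Run:
```python
from h import *
import pickle
np.set_printoptions(precision=4,suppress=True)
s,c=pickle.load(open('w8.pkl','rb'));W=wristP(c,s);d=pickle.load(open('d0.pkl','rb'))
a=onplane(W,(327,213.5),.202);b=onplane(W,(327,374),.202);print(a,b,(a+b)/2,np.hypot(*(a-b)))
print(tri(W,(327,213.5),P(d['top']),(356,249)),tri(W,(327,374),P(d['top']),(413.3,252.3)))
g=c['frame'].astype(int).sum(2)
print(g[205:225,327],g[366:380,327]);print(g[240,310:345],g[330,310:345])
```

```text
[ 0.5221 -0.1182] [ 0.5139 -0.252 ] [ 0.518  -0.1851] 0.13413705535196832
(array([ 0.5209, -0.1127,  0.2199]), np.float64(2.8688594015779505)) (array([ 0.5132, -0.25  ,  0.2043]), np.float64(1.0730615466142583))
[31 29 29 30 28 30 28 24 30 28 43 53 56 69 68 70 67 66 67 65] [ 63  64  61  61  57  61  63  61  87 250 324 323 254 126]
[196 195 197 183 160 202 178  82  44  50  62  71  66  68  63  66  66  67
  66  66  70  65  65  64  67 103 233 287 164 195 195 194 196 198 196] [520 514 518 523 528 530 524 469 112  42  59  66  64  60  58  63  66  62
  61  65  65  68  66  61  57 290 570 531 529 531 532 530 528 520 516]
```

```bash
python3 -m handwheel '[-0.8,0.03,0,0,0,0, -0.73,0.03,0,0,0,0, 0,0,0,0,0,0, 0,0,1,0,0,0, 0,0,1,0,0,0, 0,0,1,0,0,0, 0,0,1,0,0,0, 0,0,0,0,0,0, 0,0,0,0,0,0]' 60 20
python3 -m handwheel '[0,0,0,0,0,0, 0,0,0,0,0,0, 0,0,0,0,0,0, 0,0,0,0,0,0, 0,0,0,0,0,0, 0,0,0,0,0,0, 0,0,0,0,0,0, 0,0,0,0,0,0, 0,0,0,0,0,0, 0,0,0,0,0,0, 0,0,0,0,0,0, 0,0,0,0,0,0]' 5 25
```

```text
clock: 18.2
tcp_pos: [0.5172, -0.1856, 0.1603]
tool_rot: [-0.001, 0.729, 0.685, -0.001]
wrist_force: [0.2, -1.0, 1.1]
finger_gap: 0.0599
finger_force: 0.0
clock: 19.2
tcp_pos: [0.5174, -0.1866, 0.1606]
tool_rot: [0.0, 0.729, 0.684, 0.0]
wrist_force: [-0.5, 0.4, 3.2]
finger_gap: 0.0142
finger_force: 25.0
```

```bash
python3 -m handwheel '[0,0,-0.4,0,0,0, 0,0,-0.5,0,0,0, 0,0,-0.5,0,0,0, 0,0,-0.6,0,0,0, 0,0,-1,0,0,0, 0,0,-1,0,0,0, 0,0,-1,0,0,0, 0,0,-1,0,0,0, 0,0,-1,0,0,0, 0,0,-0.5,0,0,0, 0,0,0,0,0,-3.6, 0,0,0,0,0,-3.6, 0,0,0,0,0,0]' 5 25
python3 -m handwheel '[0.6,0.18,0,0,0,0, 0.9,0.18,0,0,0,0, 0.9,0.18,0,0,0,0, 0.9,0.18,0,0,0,0, 0.9,0.18,0,0,0,0, 0.9,0.18,0,0,0,0, 0.9,0.18,0,0,0,0, 0.9,0.18,0,0,0,0, 0.9,0.18,0,0,0,0, 0.9,0.18,0,0,0,0, 0.9,0.18,0,0,0,0, 0.9,0.18,0,0,0,0, 0.9,0.18,0,0,0,0, 0.9,0.18,0,0,0,0, 0.9,0.18,0,0,0,0, 0.9,0.18,0,0,0,0, 0.5,0,0,0,0,0, 0,0,0,0,0,0, 0,0,0,0,0,0]'
python3 -m handwheel '[0,0,0,-3.85,0,0, 0,0,0,-3.85,0,0, 0,0,0,-3.85,0,0, 0,0,0,-3.85,0,0, 0,0,0,0,0,0, 0,0,0,0,0,0]'
cat > tgt.py <<'E'
import sys
from fit import *
s=robot.read_state();R=Rq(s['tool_rot']);th=1.302
noff,d=float(sys.argv[1]),float(sys.argv[2])
u=np.array([np.cos(.0645),np.sin(.0645),0]);h=np.array([-u[1],u[0],0]);z=np.array([0,0,1.])
n=np.sin(th)*u+np.cos(th)*z;up=-np.cos(th)*u+np.sin(th)*z
O=np.array([.5975,.179,.035])
T=O+n*(.004+noff)+up*(.1486+d)-.0015*h
print('tcp',s['tcp_pos'],'tool-units to go',R.T@(T-s['tcp_pos'])/.025)
from scipy.spatial.transform import Rotation as Ro
print('rot to go deg',Ro.from_matrix(R.T@np.c_[h,n,-up]).as_rotvec(degrees=True),s['wrist_force'],s['finger_gap'])
E
python3 tgt.py .011 .05
```

```text
clock: 20.28
tcp_pos: [0.5172, -0.1867, 0.3494]
tool_rot: [0.001, 0.684, 0.73, 0.0]
wrist_force: [-0.2, 1.3, -1.0]
finger_gap: 0.0136
finger_force: 25.0
clock: 21.87
tcp_pos: [0.5665, 0.1818, 0.3483]
tool_rot: [0.0, 0.685, 0.728, -0.0]
wrist_force: [0.0, -0.7, -1.2]
finger_gap: 0.0138
finger_force: 25.0
clock: 22.37
tcp_pos: [0.5662, 0.181, 0.3487]
tool_rot: [0.091, 0.679, 0.722, 0.098]
wrist_force: [-0.8, -0.0, -0.5]
finger_gap: 0.0141
finger_force: 25.0
tcp [0.5662 0.181  0.3487] tool-units to go [-0.2259 -1.5266  4.4859]
rot to go deg [-0.0549  0.0165 -0.2382] [-0.7501 -0.0338 -0.4859] 0.01405816501138324
```

```bash
python3 -m handwheel '[-0.1,-0.5,0,0,0,0, -0.1,-0.5,0,0,0,0, 0,-0.47,0,0,0,0, 0,0,0,0,0,0, 0,0,0.9,0,0,0, 0,0,0.9,0,0,0, 0,0,0.9,0,0,0, 0,0,0.8,0,0,0, 0,0,0.5,0,0,0, 0,0,0.3,0,0,0, 0,0,0,0,0,0, 0,0,0,0,0,0]'
python3 tgt.py .0125 .015
python3 - <<'E'
from h import *
import pickle
d={n:cam(n) for n in('scene','top')};pickle.dump(d,open('d9.pkl','wb'))
E
```

```text
clock: 23.37
tcp_pos: [0.5607, 0.1764, 0.2349]
tool_rot: [0.092, 0.679, 0.722, 0.097]
wrist_force: [0.2, 0.1, -0.7]
finger_gap: 0.0139
finger_force: 25.0
tcp [0.5607 0.1764 0.2349] tool-units to go [-0.0482 -0.0409  1.5574]
rot to go deg [-0.0255  0.0844 -0.1988] [ 0.2417  0.0807 -0.6535] 0.013889395964871242
```

```bash
python3 -m handwheel '[-0.05,-0.04,0.3,0,0,0, 0,0,0.4,0,0,0, 0,0,0.4,0,0,0, 0,0,0.4,0,0,0, 0,0,0,0,0,0, 0,0,0,0,0,0]'
python3 tgt.py .0115 .003
```

```text
clock: 23.97
tcp_pos: [0.569, 0.1758, 0.1973]
tool_rot: [0.092, 0.679, 0.722, 0.097]
wrist_force: [-0.9, -0.7, -1.1]
finger_gap: 0.0138
finger_force: 25.0
tcp [0.569  0.1758 0.1973] tool-units to go [-0.0036  0.0017  0.4978]
rot to go deg [-0.0752  0.1001 -0.157 ] [-0.8757 -0.6636 -1.1354] 0.01384372870681095
```

```bash
python3 -m handwheel '[0,0,0.1,0,0,0, 0,0,0.1,0,0,0, 0,0,0.1,0,0,0, 0,0,0.1,0,0,0, 0,0,0,0,0,0, 0,0,0,0,0,0]'
python3 tgt.py .0115 .0
```

```text
clock: 24.47
tcp_pos: [0.5718, 0.1762, 0.1884]
tool_rot: [0.092, 0.679, 0.722, 0.097]
wrist_force: [0.7, 0.0, -0.8]
finger_gap: 0.0139
finger_force: 25.0
tcp [0.5718 0.1762 0.1884] tool-units to go [-0.0141 -0.0134  0.2464]
rot to go deg [-0.01    0.0542 -0.154 ] [ 0.7462  0.0215 -0.8402] 0.013941587057659981
```

```bash
for i in 1; do python3 -m handwheel '[0,0,0.08,0,0,0, 0,0,0.06,0,0,0, 0,0,0,0,0,0, 0,0,0,0,0,0]' | grep -E 'force|pos'; done
python3 -m handwheel '[0,0,0.06,0,0,0, 0,0,0,0,0,0, 0,0,0,0,0,0]' | grep -E 'force|pos'
python3 tgt.py .0115 .0
```

```text
tcp_pos: [0.5728, 0.1762, 0.1851]
wrist_force: [-0.6, 0.8, -0.9]
finger_force: 25.0
tcp_pos: [0.5731, 0.1763, 0.1836]
wrist_force: [-0.2, -0.7, -1.0]
finger_force: 25.0
tcp [0.5731 0.1763 0.1836] tool-units to go [-0.0131 -0.0144  0.0471]
rot to go deg [-0.0069  0.0519 -0.1596] [-0.1506 -0.6653 -0.9594] 0.013530791991505801
```

```bash
python3 -m handwheel '[0,0,0.04,0,0,0, 0,0,0,0,0,0, 0,0,0,0,0,0]' | grep -E 'wrist|pos'
python3 -m handwheel '[0,0,0.04,0,0,0, 0,0,0,0,0,0, 0,0,0,0,0,0]' | grep -E 'wrist|pos'
```

```text
tcp_pos: [0.5735, 0.1763, 0.1828]
wrist_force: [-0.8, 0.3, 0.5]
tcp_pos: [0.5739, 0.1763, 0.1825]
wrist_force: [-6.8, -2.6, 14.6]
```

Contact with the ledge at the expected depth. Ease off, then bring the case back towards the plate.

```bash
python3 -m handwheel '[0,0,-0.04,0,0,0, 0,0,0,0,0,0, 0,0,0,0,0,0]' | grep -E 'wrist|pos'
python3 -m handwheel '[0,-0.06,0,0,0,0, 0,-0.04,0,0,0,0, 0,0,0,0,0,0, 0,0,0,0,0,0]' | grep -E 'wrist|pos'
python3 tgt.py .007 0
```

```text
tcp_pos: [0.5734, 0.1763, 0.1826]
wrist_force: [0.0, 0.5, -1.2]
tcp_pos: [0.571, 0.1762, 0.182]
wrist_force: [0.6, -0.1, -1.0]
tcp [0.571  0.1762 0.182 ] tool-units to go [-0.015  -0.0928  0.0081]
rot to go deg [-0.0048  0.0506 -0.1535] [ 0.5528 -0.1186 -1.002 ] 0.014025354452236207
```

```bash
python3 -m handwheel '[0,-0.04,0,0,0,0, 0,0,0,0,0,0, 0,0,0,0,0,0]' | grep -E 'wrist|pos'
python3 -m handwheel '[0,-0.03,0,0,0,0, 0,0,0,0,0,0, 0,0,0,0,0,0]' | grep -E 'wrist|pos'
```

```text
tcp_pos: [0.57, 0.1761, 0.1818]
wrist_force: [-0.6, 0.0, -0.8]
tcp_pos: [0.5693, 0.176, 0.1816]
wrist_force: [-0.0, 0.3, -1.0]
```

```bash
python3 -m handwheel '[0,-0.03,0,0,0,0, 0,0,0,0,0,0, 0,0,0,0,0,0]' | grep -E 'wrist|pos'
python3 -m handwheel '[0,0,0.02,0,0,0, 0,0,0,0,0,0, 0,0,0,0,0,0]' | grep -E 'wrist|pos'
```

```text
tcp_pos: [0.5688, 0.176, 0.1815]
wrist_force: [1.7, -0.4, -0.1]
tcp_pos: [0.569, 0.176, 0.1812]
wrist_force: [-0.4, -1.3, 5.0]
```

```bash
python3 -m handwheel '[0,0,0,0,0,0, 0,0,0,0,0,0, 0,0,0,0,0,0, 0,0,0,0,0,0, 0,0,0,0,0,0, 0,0,0,0,0,0, 0,0,-0.4,0,0,0, 0,0,-0.8,0,0,0, 0,0,-0.8,0,0,0, 0,0,-1,0,0,0, 0,0,-1,0,0,0, 0,0,-1,0,0,0, 0,0,-1,0,0,0, 0,0,0,3.85,0,0, 0,0,0,3.85,0,0, 0,0,0,3.85,0,0, 0,0,0,3.85,0,0, -1,0,0,0,0,0, -1,0,0,0,0,0, -1,0,0,0,0,0]' 40 20
python3 -m handwheel '[-1,0,0,0,0,0, -1,0,0,0,0,0, -1,0,0,0,0,0, -1,0,0,0,0,0, -1,0,0,0,0,0, 0,0,0,0,0,0, 0,0,0,0,0,0]' | head -2
python3 - <<'E'
from h import *
import pickle
s=robot.read_state();d={n:cam(n) for n in('scene','top','wrist')};pickle.dump((s,d),open('d10.pkl','wb'))
f=lambda c,x,y,w,h,k:cv2.resize(c['frame'][y:y+h,x:x+w,::-1],(w*k,h*k),interpolation=cv2.INTER_CUBIC)
a=f(d['scene'],330,130,130,150,3);b=f(d['top'],175,150,130,150,3)
w=cv2.resize(d['wrist']['frame'][0:290,150:510,::-1],(780,150+0))
w=f(d['wrist'],180,0,300,150,1)
img=np.hstack([a,b]); W=cv2.resize(d['wrist']['frame'][:300,160:480,::-1],(160,150))
cv2.imwrite('pics/final.png',img)
cv2.imwrite('pics/finalw.png',f(d['wrist'],220,0,200,290,2))
big=np.zeros((580,800,3),np.uint8); big[:450,:400]=cv2.resize(a,(400,450)); big[:580,400:]=f(d['wrist'],220,0,200,290,2)
cv2.imwrite('pics/f.png',big)
E
```

```text
clock: 28.8
tcp_pos: [0.5335, 0.0976, 0.326]
tool_rot: [0.0, 0.685, 0.729, -0.0]
wrist_force: [0.7, -0.9, -0.4]
finger_gap: 0.04
finger_force: 0.0
clock: 29.38
tcp_pos: [0.5411, -0.0272, 0.3263]
```

View pics/f.png

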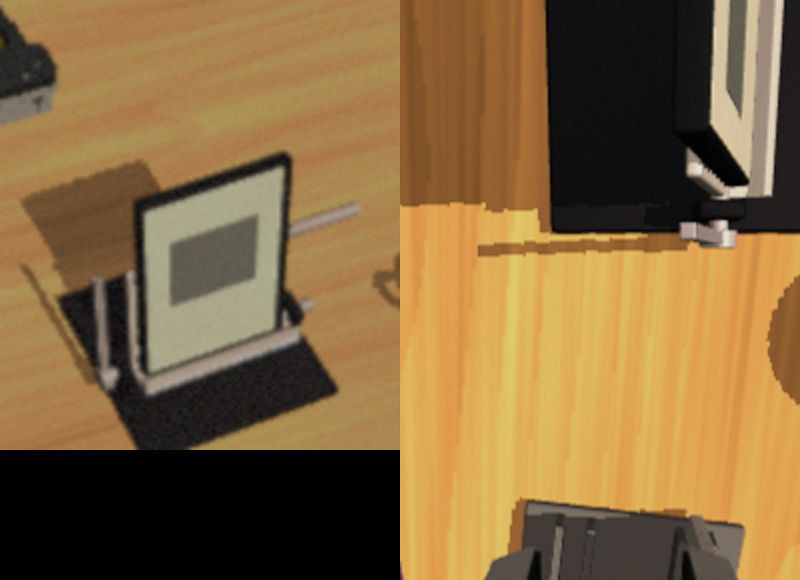

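The case stands on the ledge leaning on the plate: its bottom edge runs (148,372)–(284,328) in the left panel, with the plate parallel to the guide bar at (100,330). I'll check numerically that the plate did not move, and check centring.

Run:
```python
from fit import *
import pickle
a=pickle.load(open('d9.pkl','rb'));s,b=pickle.load(open('d10.pkl','rb'))
# rod shift scene (vertical profile centroid at columns) 
for n,(x,y,w,h) in {'scene':(432,190,12,22)}.items():
    for d in (a,b):
        g=d[n]['frame'][y:y+h,x:x+w].astype(float); sat=g.max(2)-g.min(2); m=np.clip(70-sat,0,None)
        print(n,(m*np.arange(h)[:,None]).sum()/m.sum()+y,m.sum())
for d in (a,b):
    g=d['top']['frame'][225:275,180:203].astype(float); sat=g.max(2)-g.min(2); m=np.clip(60-sat,0,None); print('top',(m*np.arange(50)[:,None]).sum()/m.sum()+225,m.sum())
th=1.302;u=np.array([np.cos(.0645),np.sin(.0645),0]);h=np.array([-u[1],u[0],0]);n=np.sin(th)*u+np.array([0,0,np.cos(th)]);up=-np.cos(th)*u+np.array([0,0,np.sin(th)])
O=np.array([.5975,.179,.035]);c=b['scene'];K=np.linalg.inv(c['camera_matrix'])
def lat(p,off):
    px=(330+p[0]/3.077,130+p[1]/3,1);r=c['R'].T@(K@px);C=-c['R'].T@c['t'];P0=O+n*off
    X=C+r*((P0-C)@n/(r@n))-O; return np.round([X@h,X@up],4)
for nm,p,o in [('case BL',(148,372),.018),('case BR',(283,328),.018),('TL',(136,203),.018),('TR',(290,157),.018),('lipL',(148,381),.028),('lipR',(300,334),.028),('plate free L',(130,274),.004)]: print(nm,lat(p,o))
C=wristP(b['wrist'],s)
m=model((.5975,.179,.0645,1.302,1.302))
for k in ('free-','gtip'): v=C@np.r_[m[k],1]; print(k,v[:2]/v[2], 'panel',(v[0]/v[2]-220)*2+400,v[1]/v[2]*2)
```

```text
scene 201.3378650553877 1986.0
scene 201.61246200607903 1974.0
top 250.62134682065854 38357.0
top 237.56988764044945 2225.0
case BL [-0.0619  0.0032]
case BR [ 0.0711 -0.0024]
TL [-0.0675  0.1943]
TR [0.0669 0.1895]
lipL [-0.0669  0.0032]
lipR [ 0.0825 -0.0066]
plate free L [-0.0686  0.1103]
free- [370.0827  84.8143] panel 700.1653417439741 169.62866408108775
gtip [364.4438 112.0304] panel 688.8875225595964 224.06071234696736
```

Run:
```python
from fit import *
import pickle
s,b=pickle.load(open('d10.pkl','rb'));c=b['wrist']
th=1.302;u=np.array([np.cos(.0645),np.sin(.0645),0]);h=np.array([-u[1],u[0],0]);n=np.sin(th)*u+np.array([0,0,np.cos(th)]);up=-np.cos(th)*u+np.array([0,0,np.sin(th)])
O=np.array([.5975,.179,.035]);W=wristP(c,s);M=W[:,:3];C=-np.linalg.inv(M)@W[:,3]
def lat(p,ax,off):
    r=np.linalg.inv(M)@[220+(p[0]-400)/2,p[1]/2,1];P0=O+ax*off
    X=C+r*((P0-C)@ax/(r@ax))-O;return np.round([X@h,X@n,X@up],4)
print('case bottom front corner',lat((747,185),up,0)); print('case top back -y',lat((678,131),up,.19),'top front',lat((712,127),up,.19)); print('lip top corner',lat((772,195),up,.008),lat((752,193),up,.008))
g=c['frame'].astype(int).sum(2)
for r in range(84,102,1): print(r,g[r,366:412:1].tolist())
```

```text
case bottom front corner [-0.0716  0.0172  0.    ]
case top back -y [-0.071   0.0072  0.19  ] top front [-0.0703  0.0199  0.19  ]
lip top corner [-0.0786  0.0333  0.008 ] [-0.0771  0.0212  0.008 ]
84 [602, 621, 645, 660, 642, 471, 403, 352, 134, 73, 17, 17, 11, 8, 18, 7, 9, 4, 7, 13, 13, 26, 41, 50, 206, 466, 566, 570, 550, 456, 421, 416, 421, 421, 422, 422, 477, 618, 620, 602, 482, 92, 97, 94, 96, 94]
85 [605, 626, 645, 665, 644, 493, 508, 451, 239, 337, 75, 12, 10, 8, 14, 14, 6, 12, 16, 18, 11, 15, 25, 36, 83, 275, 491, 568, 542, 418, 422, 418, 418, 423, 420, 423, 480, 616, 622, 605, 483, 90, 95, 92, 97, 90]
86 [559, 580, 606, 627, 604, 494, 510, 479, 424, 449, 144, 80, 17, 12, 17, 15, 8, 15, 16, 12, 15, 12, 18, 30, 29, 112, 352, 570, 532, 385, 424, 416, 420, 425, 425, 429, 497, 618, 618, 596, 429, 96, 92, 94, 91, 98]
87 [432, 457, 483, 505, 483, 473, 502, 507, 501, 478, 395, 341, 78, 11, 17, 11, 12, 11, 9, 15, 3, 10, 10, 23, 18, 44, 214, 481, 536, 384, 422, 415, 418, 425, 423, 437, 514, 621, 622, 586, 383, 94, 94, 93, 94, 96]
88 [254, 269, 287, 313, 341, 415, 469, 492, 507, 500, 5
[... 2232 characters left out ...]
 461, 463, 435, 402, 290, 288, 288, 284, 284, 289, 274, 241, 246, 247, 189, 196, 207, 137, 96, 98, 93, 96, 89]
99 [40, 39, 47, 48, 41, 36, 40, 36, 57, 115, 174, 221, 291, 343, 390, 449, 448, 377, 309, 161, 159, 159, 160, 150, 139, 84, 94, 96, 105, 102, 100, 102, 103, 92, 98, 99, 95, 100, 95, 99, 94, 96, 93, 97, 95, 98]
100 [34, 37, 36, 26, 41, 47, 51, 52, 50, 65, 68, 75, 76, 82, 77, 90, 118, 103, 85, 54, 54, 52, 57, 57, 54, 59, 71, 88, 92, 92, 85, 92, 94, 90, 91, 96, 91, 92, 92, 93, 96, 95, 91, 92, 98, 94]
101 [36, 39, 34, 19, 36, 65, 73, 72, 75, 70, 74, 72, 76, 73, 70, 73, 78, 73, 72, 74, 75, 69, 77, 71, 71, 70, 63, 76, 93, 91, 88, 88, 91, 93, 90, 98, 92, 91, 94, 90, 97, 96, 95, 92, 99, 94]
```

Against the wrist view the case has about 7 mm of ledge at its −y end (7.5 mm is ideal). The plate corner is where 1.302 rad predicts, and the rod moved less than 0.3 px in the scene view. Handing in.

```bash
python3 -c "
from workcell import robot
print(robot.finish_job())"
```

```text
the job is handed in; nothing more can be done
None
```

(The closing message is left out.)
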